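Put the casing-press dies back in order of size

ROBOT

A 6-joint arm with a two-finger parallel gripper is mounted at the origin on the work surface. World frame = base frame: x ahead of the robot, y to its left, z up, the work surface at z = 0. Lengths are in m, angles in rad, forces in N, time in s.
With the tool pointing down it reaches from about 0.25 to 0.775 m from the base axis. Payload 8.9 kg.
Tool frame: the origin (TCP) lies on the front face of the gripper's body, between the roots of the fingers; the fingertips stand 73 mm ahead of it and the grasp point (between the pads) lies 54 mm ahead of it; z points along the fingers, y is the line along which they close (so a half turn about z gives the same grasp; the last joint's range is limited). The gripper opens to 85 mm and grips with 20 to 120 N. Pads are 22 mm wide; open, the fingers measure 114 mm over their backs; the gripper's body (76 mm by 85 mm) begins 54 mm behind the grasp point. The pads swing forward as they close: fully open they stand 13 mm farther back than shut.
Start: joints at [-1.437, 0.291, -0.153, 1.127, 0, 1.431], TCP at [0.141, -0.506, 0.304] pointing down, gripper open.
Joint ranges: [-2.52, 2.52], [-0.91, 1.74], [-1.3, 1.37], [-1.96, 2.02], [-1.52, 1.47], [-3.14, 3.14]. Speed limits (rad/s): [2.22, 2.22, 2.79, 3.14, 3.14, 3.14].

INTERFACE

Orientations are given as a rotation vector (axis times angle).
In Python, from cell import bot gives the robot as it stands.
- The arm moves only by the shell command python3 -m handwheel 'ROWS' [FORCE]. ROWS is a JSON object of lists of equal length, an entry for each row: "rotation": the turn, a rotation vector about the tool's x, y, z in degrees, a list of three; "delta_pos": the shift along the tool's x, y, z in cm, a list of three; "gripper": the closure, from 0 (fully open) to 1 (shut). In form: {"rotation": [[wx, wy, wz], ...], "delta_pos": [[tx, ty, tz], ...], "gripper": [gripper, ...]}. A call has 1 to 5 rows; each row shifts and turns the commanded pose from where the row before left it, along the tool's axes as they then stand; what a row does not reach is not made up. A row lasts 1/12 s, in which the tool goes at most 41.7 mm and 7.16 degrees, less where a joint would pass 70% of its speed; a pose out of reach is approached as far as the arm can. A call with a gripper value outside its range is refused whole. The fingers move at their own pace and stop on an object; FORCE is the grip in N (left out, the last holds). Time passes only in rows, so rows that do not move let the fingers close. It gives the time, the measured TCP pose, the force, the opening and the grip force at its end, in the units of the state.
- bot.observe(): the state, without advancing time (a new reading comes with each control period).
- bot.grab_frame(name): name is "side" or "top" or "wrist"; returns the picture (480x640x3 uint8, red, green, blue); there is no depth.
- bot.camera_params(name): a dict with "fx", "fy", "cx", "cy" (pixels), "R" (3x3) and "t" (3): a world point X has camera coordinates R X + t. Camera axes: x right, y down, z forward; pixel columns grow to the right and rows downward; lengths in m; the calibration is good to about 2 mm. The wrist camera is an equidistant fisheye: a pixel r from the principal point sees the ray r / f radians off the axis. A picture is of the moment at which its call begins: read the wrist's pose just before it. camera_params takes no time and is no camera call; for the wrist camera it gives the pose at the moment of the call.
- bot.hand_in(): hands the job in; it is judged then, once.
The state is a dict: "clock": time; "q": joint angles; "joint_velocities": joint speeds; "joint_torque": joint torques, N m; "position": TCP position; "orientation": TCP orientation; "ft_force": force on the tool from outside, world axes, zero at the start; "moment": the same for the moment, N m; "width": finger opening in m; "gripper_force": force on a finger pad.
Only numpy, scipy, OpenCV 4.12 (cv2) and the standard library are available. Lean on these libraries where they do the work, as an engineer would, in place of code of your own. Each camera call takes 0.05 s, during which the arm holds its last target. There are 200 camera calls.

TASK

Put the watch-case press's set away: the smallest and the largest blue die already stand at the two ends of the wooden rack and stay there, so set the three loose dies, dished side up, each centred on its own green felt pad between them, so that the sizes step from the smallest to the largest along the row. Lay the red-handled spanner in the cutout of its foam tray, head in the wide end, so that it lies flat on the bottom of the recess. Set everything down, do not drop it.

Things in the scene. Friction and masses are not known exactly. Their poses are not given: they have to be found in the camera images.
- die33_c (a point): Blue nylon press die: flat round disc, 33 mm diameter, 24 mm high, standing with its dished side (6 mm deep, small brass bush in the middle) upward. Loose on the bench; the smallest of the three loose ones. Point: centre of the disc, 12 mm above its underside; z up out of the dish.
- die42_c (a point): Blue nylon press die: flat round disc, 42 mm diameter, 24 mm high, standing with its dished side (6 mm deep, small brass bush in the middle) upward. Loose on the bench; the middle one of the three loose ones. Point: centre of the disc, 12 mm above its underside; z up out of the dish.
- die51_c (a point): Blue nylon press die: flat round disc, 51 mm diameter, 24 mm high, standing with its dished side (6 mm deep, small brass bush in the middle) upward. Loose on the bench; the largest of the three loose ones. Point: centre of the disc, 12 mm above its underside; z up out of the dish.
- die24_c (a point): Blue nylon press die: flat round disc, 24 mm diameter, 24 mm high, standing with its dished side (6 mm deep, small brass bush in the middle) upward. The smallest of the set; it already stands at one end of the rack (either end) and stays there. Point: centre of the disc, 12 mm above its underside; z up out of the dish.
- die60_c (a point): Blue nylon press die: flat round disc, 60 mm diameter, 24 mm high, standing with its dished side (6 mm deep, small brass bush in the middle) upward. The largest of the set; it already stands at the other end of the rack and stays there. Point: centre of the disc, 12 mm above its underside; z up out of the dish.
- pad_left: The +y one (on the robot's left) of three free green felt pads in a row on the wooden rack, 36 mm diameter, flush. Point: pad centre on the rack's top, 18 mm above the bench; z up, y along the row to the robot's left, x across it. The rack is a fixed board 370 mm long, 90 wide, 18 thick, with five pads at 72 mm pitch in a straight line; the end pads carry the 24 and 60 mm dies.
- pad_mid: The middle one of three free green felt pads in a row on the wooden rack, 36 mm diameter, flush. Point: pad centre on the rack's top, 18 mm above the bench; z up, y along the row to the robot's left, x across it. The rack is a fixed board 370 mm long, 90 wide, 18 thick, with five pads at 72 mm pitch in a straight line; the end pads carry the 24 and 60 mm dies.
- pad_right: The -y one (on the robot's right) of three free green felt pads in a row on the wooden rack, 36 mm diameter, flush. Point: pad centre on the rack's top, 18 mm above the bench; z up, y along the row to the robot's left, x across it. The rack is a fixed board 370 mm long, 90 wide, 18 thick, with five pads at 72 mm pitch in a straight line; the end pads carry the 24 and 60 mm dies.
- spanner_grip (a point): Spanner lying flat, 130 mm long: red grip 85 mm long, 18 wide, 18 high; steel open-ended head at the other end, 40 mm wide, 8 thick, undersides level. Point: middle of the red grip, half-way up (9 mm above the underside); x points along the spanner to the head (tip of the head 87 mm from the point, end of the grip 43 mm the other way), z up. About 140 g.
- tray_seat (a point): Fixed dark foam tray, 176 x 92 mm, 14 mm high, its recess 8 mm deep with a yellow bottom: wide part 54 x 47 mm for the head, narrow part 32 x 97 mm for the grip, 7 mm of play all round. Point: where the spanner's grip centre lies when seated, 15 mm above the bench, the grip then 10 mm proud of the foam; x runs along the recess to its wide end, z up. The tray is centred 22 mm along x from it.
There are look-alikes about, which are no part of the job. Leave any orange look-alike of the part that bears die42_c alone.

How it is judged:
By the outcome, as a careful person would: the job done as asked, in the order asked, and still so for the second after the job is handed in, with the robot touching nothing.
It also fails if it takes over 99 s, if anything falls off the work surface, if the arm or the gripper's body presses on something with over 40 N, if the wrist force passes 120 N, or if a joint passes its speed limit or range.

## Working session

There is one attempt and no reset: what is moved stays moved. The work goes in short steps, Python scripts to look and compute and a shell command to move; the robot and the scene stay as the last step left them, time stands still between calls to the robot, and variables do not carry over. Pictures are saved under pics/ and viewed, at most 14 in all, crops included, and the job is handed in when it is done.

```bash
ls; mkdir -p pics
python3 - <<'E'
from cell import bot
import cv2,numpy as np
for n in("top","side"):
    cv2.imwrite(f"pics/{n}1.png",bot.grab_frame(n)[:,:,::-1]); p=bot.camera_params(n); print(n,p)
print(bot.observe())
E
```

```text
pics
top {'fx': 559.7421234200366, 'fy': 559.7421234200366, 'cx': 323.9535669167742, 'cy': 239.43835420899268, 'R': array([[ 0.00833882, -0.99984813, -0.01530284],
       [-0.99522349, -0.00680975, -0.09738501],
       [ 0.09726601,  0.01604182, -0.99512913]]), 't': array([0.00818337, 0.53533989, 1.15573653])}
side {'fx': 576.2170348688568, 'fy': 576.2170348688568, 'cx': 323.6087090710574, 'cy': 245.64791877771066, 'R': array([[-8.52022602e-01, -5.23504873e-01, -3.65199860e-04],
       [-3.45647846e-01,  5.63077687e-01, -7.50647111e-01],
       [ 3.93173057e-01, -6.39442074e-01, -6.60703247e-01]]), 't': array([0.46651583, 0.22110731, 0.93109799])}
{'clock': 0.1, 'q': array([-1.43731040e+00,  2.91182843e-01, -1.53999015e-01,  1.12667299e+00,
        1.30713878e-05,  1.43151772e+00]), 'joint_velocities': array([-0.00111361, -0.00339918,  0.00283414,  0.00013459,  0.00042701,
       -0.00019168]), 'joint_torque': array([ 1.62695414e-03, -5.37978530e+01,  3.31918216e+01,  9.28885915e-03,
       -1.84386931e-04,  8.99083261e-07]), 'position': array([ 0.14141312, -0.50531137,  0.30343038]), 'orientation': array([-3.11137226e+00, -4.26986619e-01, -2.53396613e-05]), 'ft_force': array([-0.2656416 , -0.31652783, -0.14274367]), 'moment': array([ 0.02782358, -0.03711403,  0.05769837]), 'gripper_force': 0.0, 'width': 0.08535959823682544}
```

View pics/top1.png

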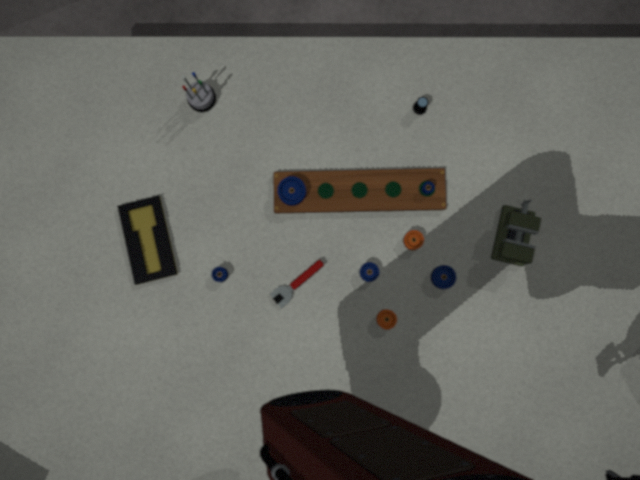

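View pics/side1.png

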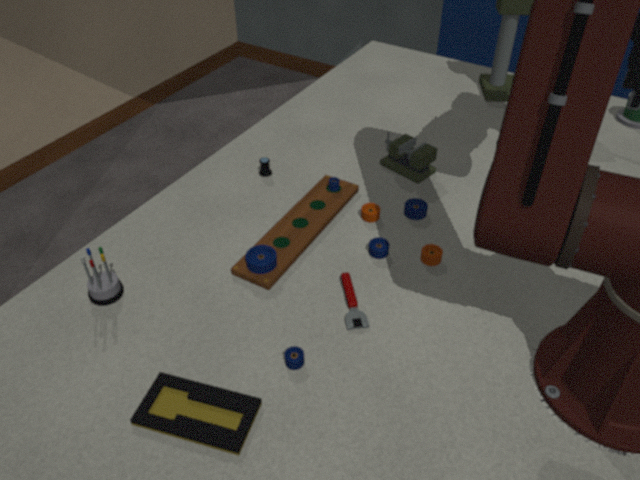

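Top view: rack with the 60 mm die at (292,190) (+y end) and the 24 mm at (428,188), and pads at (326,190), (360,190), (393,189). Loose blue dies are at (220,274), (370,271) and (444,277); orange look-alikes at (413,240) and (387,319) must be left alone. The spanner runs from grip end (325,260) to head (281,295), and the tray is at (148,240) with its wide end up. I'll enlarge and measure.

```bash
cat > h.py <<'E'
import numpy as np,cv2
from cell import bot
def ray(name,uv,z,p=None):
    p=p or bot.camera_params(name); u,v=uv
    if name=="wrist":
        a=np.array([(u-p["cx"])/p["fx"],(v-p["cy"])/p["fy"]]); r=np.hypot(*a)+1e-12
        d=np.r_[a/r*np.sin(r),np.cos(r)]
    else: d=np.array([(u-p["cx"])/p["fx"],(v-p["cy"])/p["fy"],1])
    R=np.array(p["R"]);t=np.array(p["t"]); c=-R.T@t; w=R.T@d
    return (c+w*(z-c[2])/w[2])
def blobs(img,lo,hi,mn=30):
    h=cv2.cvtColor(img,cv2.COLOR_RGB2HSV); m=cv2.inRange(h,np.array(lo),np.array(hi))
    m=cv2.morphologyEx(m,cv2.MORPH_CLOSE,np.ones((5,5),np.uint8))
    return [max(c,key=len) and c for c in cv2.findContours(m,cv2.RETR_EXTERNAL,cv2.CHAIN_APPROX_NONE)[0] if cv2.contourArea(c)>mn]
E
python3 - <<'E'
from h import *
im=cv2.imread("pics/top1.png"); rgb=im[:,:,::-1].copy()
C=dict(blue=((105,120,40),(130,255,255)),green=((50,100,30),(90,255,255)),yellow=((18,80,80),(35,255,255)),red=((0,170,90),(6,255,255)),orange=((7,170,90),(17,255,255)))
Z=dict(blue=.02,green=.018,yellow=.006,red=.012,orange=.02)
for k,(lo,hi) in C.items():
    for c in blobs(rgb,lo,hi):
        (x,y),(w,h),a=cv2.minAreaRect(c); q=ray("top",(x,y),Z[k]); 
        print(k,round(x,1),round(y,1),"size mm",round(w/559.7*1080,1),round(h/559.7*1080,1),round(a,1),"area-d",round(2*np.sqrt(cv2.contourArea(c)/np.pi)*1.93,1),q.round(4))
cv2.imwrite("pics/crop1.png",cv2.resize(im[160:340,190:460],None,fx=2.96,fy=2.96,interpolation=cv2.INTER_CUBIC))
E
```

```text
Traceback (most recent call last):
  File "h.py", line 14, in blobs
    return [max(c,key=len) and c for c in cv2.findContours(m,cv2.RETR_EXTERNAL,cv2.CHAIN_APPROX_NONE)[0] if cv2.contourArea(c)>mn]
            ^^^^^^^^^^^^^^^^^^^^
ValueError: The truth value of an array with more than one element is ambiguous. Use a.any() or a.all()
```

```bash
sed -i 's/max(c,key=len) and c for/c for/' h.py
python3 - <<'E'
from h import *
im=cv2.imread("pics/top1.png"); rgb=im[:,:,::-1].copy()
C=dict(blue=((105,120,40),(130,255,255)),green=((50,100,30),(90,255,255)),yellow=((18,80,80),(35,255,255)),red=((0,170,90),(6,255,255)),orange=((7,170,90),(17,255,255)))
Z=dict(blue=.02,green=.018,yellow=.006,red=.012,orange=.02)
for k,(lo,hi) in C.items():
    for c in blobs(rgb,lo,hi):
        (x,y),(w,h),a=cv2.minAreaRect(c); q=ray("top",(x,y),Z[k]); 
        print(k,round(x,1),round(y,1),"size mm",round(w/559.7*1080,1),round(h/559.7*1080,1),round(a,1),"area-d",round(2*np.sqrt(cv2.contourArea(c)/np.pi)*1.93,1),q.round(4))
cv2.imwrite("pics/crop1.png",cv2.resize(im[160:340,190:460],None,fx=2.96,fy=2.96,interpolation=cv2.INTER_CUBIC))
E
```

```text
blue 219.5 274.0 size mm 23.2 25.1 90.0 area-d 25.2 [0.4609 0.2328 0.02  ]
blue 443.0 276.5 size mm 40.5 42.5 90.0 area-d 41.7 [ 0.4593 -0.2386  0.02  ]
blue 369.0 271.5 size mm 31.4 34.1 45.0 area-d 32.8 [ 0.4686 -0.0832  0.02  ]
blue 427.5 187.5 size mm 19.1 21.8 45.0 area-d 21.0 [ 0.6488 -0.2079  0.02  ]
blue 291.4 190.3 size mm 51.8 50.9 63.4 area-d 51.4 [0.6412 0.083  0.02  ]
green 325.5 190.5 size mm 25.1 25.1 90.0 area-d 25.4 [0.6415 0.0099 0.018 ]
green 359.0 189.5 size mm 25.1 27.0 90.0 area-d 26.1 [ 0.6441 -0.0618  0.018 ]
green 392.5 189.0 size mm 27.0 25.1 90.0 area-d 26.0 [ 0.6456 -0.1335  0.018 ]
yellow 147.7 239.4 size mm 124.0 41.7 76.0 area-d 64.5 [0.5346 0.3929 0.006 ]
red 306.4 274.4 size mm 11.4 71.4 50.2 area-d 29.5 [0.4618 0.0492 0.012 ]
orange 412.6 238.3 size mm 27.7 35.9 51.3 area-d 31.2 [ 0.5395 -0.1753  0.02  ]
```

View pics/crop1.png

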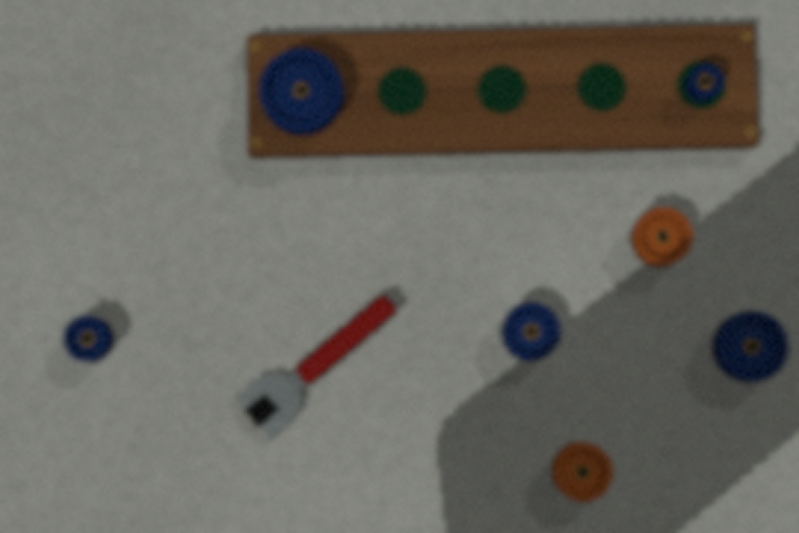

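The three loose blue dies by apparent diameter (the 60 mm one reads 51, so the scale matches): (219,274) is 33 mm, (369,271) is 42 mm and (443,276) is 51 mm. Orange (412,238) and (387,319) are decoys. All the blue ones show their dish and bush. Pad_left (next to the 60) therefore gets 51, pad_mid 42 and pad_right 33. First I'll turn the tool so the fingers close across the row (tool y to 1.6° from world x, a turn of -76° about tool z).

```bash
cat >> h.py <<'E'
from scipy.spatial.transform import Rotation as Ro
def go(x,y,z,yawx=None):
    "tool-axes shift (cm) from the measured pose; turn (deg) that brings tool x to world angle yawx"
    s=bot.observe(); R=Ro.from_rotvec(s["orientation"]); d=R.inv().apply(np.array([x,y,z])-s["position"])*100
    m=R.as_matrix(); a=np.degrees(np.arctan2(m[1,0],m[0,0]))
    print("to",(x,y,z),"delta cm",d.round(2),"yaw",a.round(2),"turn z",None if yawx is None else round(-((yawx-a+180)%360-180),2),"tilt",m[:,2].round(4))
E
python3 -m handwheel '{"rotation":[[0,0,-7],[0,0,-7],[0,0,-7],[0,0,-7],[0,0,-7]],"delta_pos":[[0,0,0],[0,0,0],[0,0,0],[0,0,0],[0,0,0]],"gripper":[0,0,0,0,0]}'
python3 -m handwheel '{"rotation":[[0,0,-7],[0,0,-7],[0,0,-7],[0,0,-7],[0,0,-7]],"delta_pos":[[0,0,0],[0,0,0],[0,0,0],[0,0,0],[0,0,0]],"gripper":[0,0,0,0,0]}'
python3 -m handwheel '{"rotation":[[0,0,-6],[0,0,0]],"delta_pos":[[0,0,0],[0,0,0]],"gripper":[0,0]}'
python3 -c "
from h import *
go(.42,-.2386,.2,91.6)"
```

```text
clock: 0.52
position: [0.1414, -0.5054, 0.3036]
orientation: [-2.835, -1.352, -0.0]
ft_force: [-0.5, -0.3, -0.2]
width: 0.0858
gripper_force: 0.0
clock: 0.93
position: [0.1414, -0.5054, 0.3035]
orientation: [-2.298, -2.142, -0.001]
ft_force: [0.1, 0.1, -0.3]
width: 0.0854
gripper_force: 0.0
clock: 1.1
position: [0.1414, -0.5054, 0.3036]
orientation: [-2.184, -2.258, -0.001]
ft_force: [-0.2, -0.3, -0.1]
width: 0.0857
gripper_force: 0.0
to (0.42, -0.2386, 0.2) delta cm [25.73 28.73 10.38] yaw 91.9 turn z 0.3 tilt [-1.e-04  7.e-04 -1.e+00]
```

```bash
python3 -m handwheel '{"rotation":[[0,0,0.3],[0,0,0],[0,0,0],[0,0,0],[0,0,0]],"delta_pos":[[2.57,2.87,1],[2.57,2.87,1],[2.57,2.87,1],[2.57,2.87,1],[2.57,2.87,1]],"gripper":[0.2,0.2,0.2,0.2,0.2]}' >/dev/null
python3 -m handwheel '{"rotation":[[0,0,0],[0,0,0],[0,0,0],[0,0,0],[0,0,0]],"delta_pos":[[2.57,2.87,1],[2.57,2.87,1],[2.57,2.87,1],[2.57,2.87,1],[2.57,2.87,1]],"gripper":[0.2,0.2,0.2,0.2,0.2]}' >/dev/null
python3 -m handwheel '{"rotation":[[0,0,0],[0,0,0]],"delta_pos":[[0,0,0],[0,0,0]],"gripper":[0.2,0.2]}'
python3 - <<'E'
from h import *
p=bot.camera_params("wrist"); im=bot.grab_frame("wrist"); np.save("w1.npy",p); print(p)
cv2.imwrite("pics/w1.png",im[:,:,::-1]); go(.4593,-.2386,.1,91.6)
for c in blobs(im,(105,120,40),(130,255,255),100):
    (x,y),(w,h),a=cv2.minAreaRect(c); print(x,y,w,h,ray("wrist",(x,y),.02,p))
E
```

```text
clock: 2.1
position: [0.423, -0.2401, 0.2032]
orientation: [-2.194, -2.247, 0.0]
ft_force: [-1.1, -0.0, -0.1]
width: 0.0683
gripper_force: 0.0
{'fx': 371.64829954431775, 'fy': 371.64829954431775, 'cx': 319.83457311517594, 'cy': 230.99311809363735, 'R': array([[ 9.99694731e-01,  2.47067348e-02, -1.46501040e-04],
       [ 2.37798992e-02, -9.60549670e-01,  2.77089962e-01],
       [ 6.70526669e-03, -2.77008859e-01, -9.60843968e-01]]), 't': array([-0.41705281, -0.24691863,  0.21288495])}
to (0.4593, -0.2386, 0.1) delta cm [ 0.18  3.71 10.36] yaw 91.3 turn z -0.3 tilt [-9.e-04  3.e-04 -1.e+00]
369.2500305175781 226.25001525878906 72.83200073242188 69.29645538330078 [ 0.45811401 -0.23644391  0.02      ]
595.086181640625 197.03448486328125 36.21059036254883 28.597082138061523 [ 0.65618769 -0.20500754  0.02      ]
391.0 21.0 42.0 62.0 [ 0.46784486 -0.09103379  0.02      ]
```

View pics/w1.png

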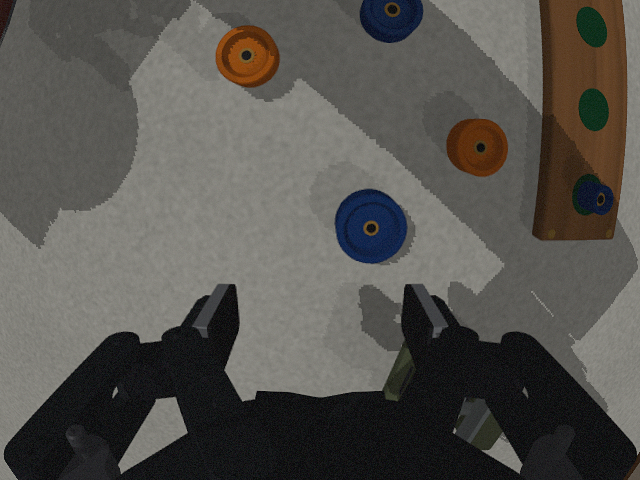

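The wrist view shows the 51 mm blue die with its bush at (371,228), orange decoys at (247,55) and (481,147), and fingertip corners at (237,285) and (404,285). I'll use these to find the real tip reach and the die centre.

Run:
```python
from h import *
p=np.load("w1.npy",allow_pickle=True).item()
for s in (.06,.066,.073,.08,.086):
    a,b=[ray("wrist",q,.2032-s,p) for q in((237,285),(404,285))]; print(s,a.round(4),b.round(4),"sep",(b-a)[0].round(4))
print("bush",ray("wrist",(371,228),.018,p), "top",ray("top",(443,276.5),.024))
```

```text
0.06 [ 0.3906 -0.2279  0.1432] [ 0.4555 -0.2263  0.1432] sep 0.0649
0.066 [ 0.3892 -0.2307  0.1372] [ 0.4571 -0.229   0.1372] sep 0.0679
0.073 [ 0.3875 -0.234   0.1302] [ 0.459  -0.2322  0.1302] sep 0.0714
0.08 [ 0.3859 -0.2372  0.1232] [ 0.4608 -0.2354  0.1232] sep 0.0749
0.086 [ 0.3845 -0.24    0.1172] [ 0.4624 -0.2381  0.1172] sep 0.0779
bush [ 0.45975261 -0.23825209  0.018     ] top [ 0.45916843 -0.23780196  0.024     ]
```

The tips stand 66 mm ahead at 68 mm opening, so 73 mm is the shut value. Both cameras agree on the die at (0.4597,-0.2382). I'll descend to TCP z = 0.074 and grip.

```bash
python3 -m handwheel '{"rotation":[[0,0,-0.3],[0,0,0],[0,0,0],[0,0,0],[0,0,0]],"delta_pos":[[0.2,1.85,0],[0,1.85,0],[0,0,3],[0,0,3],[0,0,2]],"gripper":[0.2,0.2,0.2,0.2,0.2]}' >/dev/null
python3 -m handwheel '{"rotation":[[0,0,0],[0,0,0]],"delta_pos":[[0,0,2],[0,0,0]],"gripper":[0.2,0.2]}'
python3 -c "
from h import *
go(.4597,-.2382,.074,91.6)"
```

```text
clock: 2.73
position: [0.4566, -0.2391, 0.1011]
orientation: [-2.191, -2.245, 0.002]
ft_force: [-1.2, 0.7, -0.2]
width: 0.0687
gripper_force: 0.0
to (0.4597, -0.2382, 0.074) delta cm [0.08 0.32 2.71] yaw 91.39 turn z -0.21 tilt [-0.0043  0.0026 -1.    ]
```

```bash
python3 -m handwheel '{"rotation":[[0,0,0],[0,0,0],[0,0,0],[0,0,0],[0,0,0]],"delta_pos":[[0,0.3,1],[0,0,1],[0,0,0.7],[0,0,0],[0,0,0]],"gripper":[0.2,0.2,0.2,0.2,0.2]}'
python3 -c "
from h import *
go(.4597,-.2382,.074,91.6)"
```

```text
clock: 3.15
position: [0.4621, -0.2389, 0.077]
orientation: [-2.19, -2.252, 0.0]
ft_force: [1.2, 0.2, -0.5]
width: 0.0685
gripper_force: 0.0
to (0.4597, -0.2382, 0.074) delta cm [ 0.07 -0.24  0.3 ] yaw 91.61 turn z 0.01 tilt [-2.e-04  1.e-04 -1.e+00]
```

```bash
python3 -m handwheel '{"rotation":[[0,0,0],[0,0,0],[0,0,0],[0,0,0],[0,0,0]],"delta_pos":[[0.07,-0.24,0.3],[0,0,0],[0,0,0],[0,0,0],[0,0,0]],"gripper":[0.2,0.6,0.6,0.6,0.6]}' 40
python3 -m handwheel '{"rotation":[[0,0,0],[0,0,0],[0,0,0],[0,0,0]],"delta_pos":[[0,0,0],[0,0,0],[0,0,-1],[0,0,-2]],"gripper":[0.6,0.6,0.6,0.6]}'
python3 -m handwheel '{"rotation":[[0,0,0],[0,0,0],[0,0,0]],"delta_pos":[[0,0,-3],[0,0,0],[0,0,0]],"gripper":[0.6,0.6,0.6]}'
python3 -c "
from h import *
print(ray('top',(325.5,190.5),.018),ray('top',(359,189.5),.018),ray('top',(392.5,189),.018))
go(.6415,.0105,.15,91.6)"
```

```text
clock: 3.57
position: [0.4597, -0.2381, 0.0744]
orientation: [2.19, 2.253, -0.0]
ft_force: [-3.2, 0.9, 5.6]
width: 0.0501
gripper_force: 41.6
clock: 3.9
position: [0.4587, -0.2374, 0.1031]
orientation: [-2.187, -2.25, 0.001]
ft_force: [-0.4, 0.1, -1.0]
width: 0.0496
gripper_force: 41.6
clock: 4.15
position: [0.461, -0.239, 0.136]
orientation: [2.187, 2.25, 0.001]
ft_force: [0.0, -0.1, -0.3]
width: 0.0497
gripper_force: 41.6
[0.64153326 0.00994269 0.018     ] [ 0.64409834 -0.06183207  0.018     ] [ 0.6455742  -0.13349518  0.018     ]
to (0.6415, 0.0105, 0.15) delta cm [24.42 18.76 -1.4 ] yaw 91.63 turn z 0.03 tilt [ 0.0034 -0.0023 -1.    ]
```

```bash
python3 -m handwheel '{"rotation":[[0,0,0],[0,0,0],[0,0,0],[0,0,0],[0,0,0]],"delta_pos":[[2.3,2.4,-0.5],[2.3,2.4,-0.5],[2.3,2.4,-0.5],[2.3,2.4,0],[2.3,2.4,0]],"gripper":[0.6,0.6,0.6,0.6,0.6]}' >/dev/null
python3 -m handwheel '{"rotation":[[0,0,0],[0,0,0],[0,0,0],[0,0,0],[0,0,0]],"delta_pos":[[2.3,2.3,0],[2.3,2.2,0],[2,2,0],[0,0,0],[0,0,0]],"gripper":[0.6,0.6,0.6,0.6,0.6]}'
python3 - <<'E'
from h import *
p=bot.camera_params("wrist"); im=bot.grab_frame("wrist"); np.save("w2.npy",p)
cv2.imwrite("pics/w2.png",im[:,:,::-1]); go(.6415,.0105,.15,91.6)
for nm,lo,hi in(("g",(50,100,30),(90,255,255)),("b",(105,120,40),(130,255,255))):
  for c in blobs(im,lo,hi,100):
    (x,y),(w,h),a=cv2.minAreaRect(c); print(nm,x,y,w,h,ray("wrist",(x,y),.018,p))
E
```

```text
clock: 4.98
position: [0.6397, -0.0506, 0.1478]
orientation: [-2.186, -2.255, 0.001]
ft_force: [-0.3, 0.3, -0.7]
width: 0.0498
gripper_force: 41.8
to (0.6415, 0.0105, 0.15) delta cm [ 6.19  0.43 -0.21] yaw 91.69 turn z 0.09 tilt [-1.7e-03  1.0e-04 -1.0e+00]
g 325.47735595703125 382.2973327636719 15.684915542602539 50.089881896972656 [ 0.64658934 -0.14227646  0.018     ]
g 326.5 144.5 65.0 65.0 [0.64145068 0.01203858 0.018     ]
b 79.32000732421875 282.2600402832031 58.400001525878906 59.0 [ 0.47472157 -0.07803753  0.018     ]
b 322.3448486328125 312.137939453125 132.21507263183594 133.7006378173828 [ 0.64255558 -0.08714712  0.018     ]
b 325.0 33.0 66.0 124.0 [0.63870752 0.0729031  0.018     ]
```

View pics/w2.png

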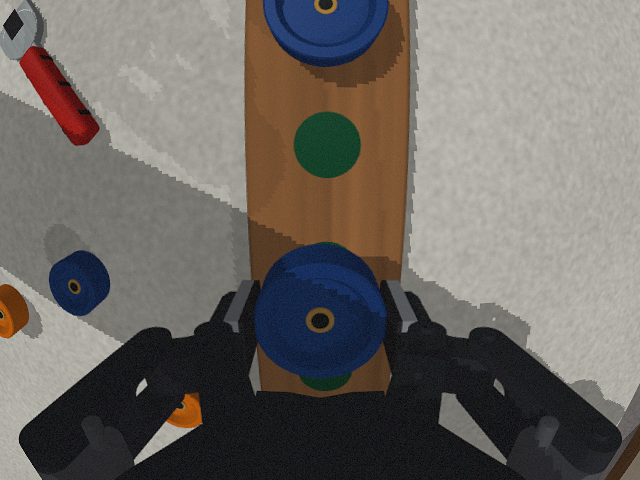

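The wrist view shows the held 51 mm die with its bush at (320,320) and pad_left at (326.5,144.5), with the 60 mm die beyond it.

Run:
```python
from h import *
p=np.load("w2.npy",allow_pickle=True).item()
b=ray("wrist",(320,320),.0914,p); pos=bot.observe()["position"]; print("bush",b,pos)
print("60 bush",ray("wrist",(326,4),.036,p), ray("top",(190+301/2.96,160+90/2.96),.036),"24 top",ray("top",(190+705/2.96,160+82/2.96),.036))
print("42 on bench: wrist",ray("wrist",(74,286),.018,p),"top",ray("top",(190+531/2.96,160+331/2.96),.018))
go(.6415,.0110,.0944,91.6)
```

```text
bush [ 0.63995858 -0.05063318  0.0914    ] [ 0.63907357 -0.05148389  0.14788827]
60 bush [0.63862834 0.08371845 0.036     ] [0.63798191 0.08117015 0.036     ] 24 top [ 0.64532947 -0.20661164  0.036     ]
42 on bench: wrist [ 0.46891023 -0.08143197  0.018     ] top [ 0.46800671 -0.08415337  0.018     ]
to (0.6415, 0.011, 0.0944) delta cm [6.24 0.44 5.35] yaw 91.69 turn z 0.09 tilt [-1.7e-03  1.0e-04 -1.0e+00]
```

```bash
python3 -m handwheel '{"rotation":[[0,0,0],[0,0,0],[0,0,0],[0,0,0],[0,0,0]],"delta_pos":[[2,0.2,0],[2,0.1,0],[2.2,0.1,1],[0,0,1.5],[0,0,1]],"gripper":[0.6,0.6,0.6,0.6,0.6]}' >/dev/null
python3 -m handwheel '{"rotation":[[0,0,0],[0,0,0],[0,0,0],[0,0,0]],"delta_pos":[[0,0,0.5],[0,0,0],[0,0,0],[0,0,0]],"gripper":[0.6,0.6,0.6,0.6]}'
python3 - <<'E'
from h import *
go(.6408,.0109,.0944,91.6)
p=bot.camera_params("wrist"); im=bot.grab_frame("wrist")
cv2.imwrite("pics/w3.png",im[:,:,::-1])
E
```

```text
clock: 5.78
position: [0.6421, 0.0093, 0.1095]
orientation: [2.19, 2.251, 0.001]
ft_force: [0.2, -0.8, 0.0]
width: 0.0496
gripper_force: 41.8
to (0.6408, 0.0109, 0.0944) delta cm [ 0.17 -0.13  1.51] yaw 91.57 turn z -0.03 tilt [ 8.e-04 -1.e-04 -1.e+00]
```

```bash
python3 -m handwheel '{"rotation":[[0,0,0],[0,0,0],[0,0,0],[0,0,0],[0,0,0]],"delta_pos":[[0.17,-0.13,0.5],[0,0,0.5],[0,0,0.4],[0,0,0],[0,0,0]],"gripper":[0.6,0.6,0.6,0.6,0.6]}' 
python3 -c "
from h import *
go(.6408,.0109,.0924,91.6)"
```

```text
clock: 6.25
position: [0.6402, 0.0118, 0.0945]
orientation: [-2.189, -2.252, 0.001]
ft_force: [0.6, 0.8, -0.5]
width: 0.0493
gripper_force: 41.8
to (0.6408, 0.0109, 0.0924) delta cm [-0.09  0.06  0.21] yaw 91.64 turn z 0.04 tilt [-8.e-04  1.e-04 -1.e+00]
```

```bash
python3 -m handwheel '{"rotation":[[0,0,0],[0,0,0],[0,0,0]],"delta_pos":[[0,0.03,0.15],[0,0,0],[0,0,0]],"gripper":[0.6,0.6,0.6]}'
python3 -m handwheel '{"rotation":[[0,0,0],[0,0,0],[0,0,0]],"delta_pos":[[0,0,0.07],[0,0,0],[0,0,0]],"gripper":[0.6,0.6,0.6]}'
python3 -c "
from h import *
go(.6408,.0109,.0924,91.6)"
```

```text
clock: 6.5
position: [0.6408, 0.0118, 0.0934]
orientation: [2.19, 2.253, 0.0]
ft_force: [0.1, 0.0, -0.3]
width: 0.0494
gripper_force: 41.8
clock: 6.75
position: [0.6408, 0.0118, 0.0928]
orientation: [2.19, 2.253, 0.0]
ft_force: [0.2, 0.2, -1.0]
width: 0.0494
gripper_force: 41.8
to (0.6408, 0.0109, 0.0924) delta cm [-0.09  0.    0.04] yaw 91.63 turn z 0.03 tilt [ 1.e-04  0.e+00 -1.e+00]
```

```bash
python3 -m handwheel '{"rotation":[[0,0,0],[0,0,0],[0,0,0],[0,0,0]],"delta_pos":[[-0.06,0,0],[0,0,0.05],[0,0,0],[0,0,0]],"gripper":[0.6,0.6,0.6,0.6]}'
python3 -m handwheel '{"rotation":[[0,0,0],[0,0,0],[0,0,0]],"delta_pos":[[0,0,0.05],[0,0,0],[0,0,0]],"gripper":[0.6,0.6,0.6]}'
```

```text
clock: 7.08
position: [0.6409, 0.0111, 0.0924]
orientation: [2.189, 2.253, 0.0]
ft_force: [-0.9, -1.1, 2.7]
width: 0.0498
gripper_force: 42.1
clock: 7.33
position: [0.6408, 0.0111, 0.0924]
orientation: [2.189, 2.252, 0.0]
ft_force: [-2.5, -0.5, 8.1]
width: 0.0496
gripper_force: 42.6
```

Contact came at exactly the predicted height. Release, raise and look back.

```bash
python3 -m handwheel '{"rotation":[[0,0,0],[0,0,0],[0,0,0],[0,0,0],[0,0,0]],"delta_pos":[[0,0,-0.05],[0,0,0],[0,0,0],[0,0,0],[0,0,-1]],"gripper":[0.25,0.25,0.25,0.25,0.25]}'
python3 -m handwheel '{"rotation":[[0,0,0],[0,0,0],[0,0,0],[0,0,0],[0,0,0]],"delta_pos":[[0,0,-2],[0,0,-3],[-3,0,0],[-3,0,0],[0,0,0]],"gripper":[0.25,0.25,0.25,0.25,0.25]}'
python3 -m handwheel '{"rotation":[[0,0,0],[0,0,0],[0,0,0]],"delta_pos":[[0,0,0],[0,0,0],[0,0,0]],"gripper":[0.25,0.25,0.25]}'
cat >> h.py <<'E'
def wlook(name):
    p=bot.camera_params("wrist"); im=bot.grab_frame("wrist"); np.save(name+".npy",p); cv2.imwrite(f"pics/{name}.png",im[:,:,::-1])
    for nm,lo,hi,z in(("green",(50,100,30),(90,255,255),.018),("blue",(105,120,40),(130,255,255),.036),("bush",(12,60,60),(28,255,255),.036)):
      for c in blobs(im,lo,hi,60):
        (x,y),(w,h),a=cv2.minAreaRect(c); print(nm,round(x,1),round(y,1),round(w),round(h),ray("wrist",(x,y),z,p).round(4))
E
python3 -c "
from h import *
wlook('w4'); go(.4685,-.083,.1,91.6)"
```

```text
clock: 7.75
position: [0.6395, 0.0113, 0.1006]
orientation: [-2.188, -2.251, 0.003]
ft_force: [0.2, 0.1, -0.9]
width: 0.0641
gripper_force: 0.0
clock: 8.17
position: [0.6433, -0.0532, 0.1537]
orientation: [2.191, 2.247, -0.0]
ft_force: [0.2, 0.2, -0.7]
width: 0.0637
gripper_force: 0.0
clock: 8.42
position: [0.6423, -0.048, 0.1523]
orientation: [-2.189, -2.253, 0.0]
ft_force: [-0.1, 0.0, -0.2]
width: 0.064
gripper_force: 0.0
green 320.5 368.5 39 51 [ 0.6455 -0.1312  0.018 ]
green 321.5 271.0 54 59 [ 0.6439 -0.0593  0.018 ]
blue 79.8 282.8 57 58 [ 0.4889 -0.0687  0.036 ]
blue 320.4 152.7 102 101 [0.6411 0.0111 0.036 ]
blue 319.0 35.5 71 122 [0.6386 0.0706 0.036 ]
bush 634.7 446.3 12 45 [ 1.0114 -0.2762  0.036 ]
bush 172.2 412.8 34 30 [ 0.5398 -0.1689  0.036 ]
bush 15.0 311.5 53 30 [ 0.4125 -0.1     0.036 ]
bush 75.3 286.8 14 11 [ 0.4841 -0.0719  0.036 ]
bush 319.0 10.0 20 22 [0.6382 0.0844 0.036 ]
bush 321.5 198.0 396 161 [ 0.6424 -0.012   0.036 ]
to (0.4685, -0.083, 0.1) delta cm [ -3.   -17.48   5.23] yaw 91.69 turn z 0.09 tilt [-3.e-04  3.e-04 -1.e+00]
```

View pics/w4.png

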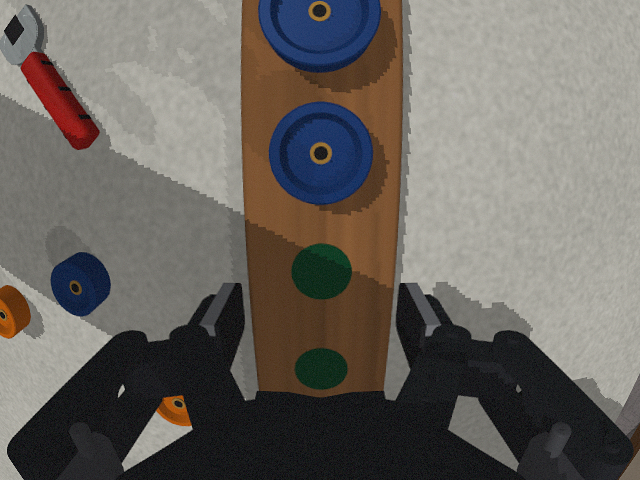

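Die 51 sits on pad_left: bush (320,153) lies at (0.641,0.011), within about 1.5 mm of the pad centre. The wrist view also gives pad_mid at (0.644,-0.0594). Next is the 42 mm blue die at (80,283).

```bash
python3 -m handwheel '{"rotation":[[0,0,0],[0,0,0],[0,0,0],[0,0,0],[0,0,0]],"delta_pos":[[-1.6,-3.5,0],[-1.6,-3.5,0],[-1.6,-3.5,0],[-1.6,-3.5,0],[-1.6,-3.5,0]],"gripper":[0.25,0.25,0.25,0.25,0.25]}' >/dev/null
python3 -m handwheel '{"rotation":[[0,0,0],[0,0,0],[0,0,0],[0,0,0],[0,0,0]],"delta_pos":[[0,0,0],[0,0,0],[0,0,0],[0,0,0],[0,0,0]],"gripper":[0.25,0.25,0.25,0.25,0.25]}'
sed -i 's/def wlook(name)/def wlook(name,zb=.036,rb=.036)/; s/(130,255,255),.036/(130,255,255),zb/; s/(28,255,255),.036/(28,255,255),rb/' h.py
python3 -c "
from h import *
wlook('w5',.024,.018); go(.4685,-.082,.1,91.6)"
```

```text
clock: 9.3
position: [0.4709, -0.1333, 0.1523]
orientation: [2.188, 2.254, 0.001]
ft_force: [0.2, -0.1, 0.3]
width: 0.0642
gripper_force: 0.0
green 549.3 333.2 17 35 [ 0.6452 -0.1946  0.018 ]
green 570.1 254.3 34 50 [ 0.6449 -0.1316  0.018 ]
green 584.5 150.5 37 53 [ 0.643  -0.0598  0.018 ]
blue 557.3 348.8 40 25 [ 0.6535 -0.2057  0.024 ]
blue 318.0 163.5 75 76 [ 0.4687 -0.0809  0.024 ]
blue 596.8 44.6 84 72 [0.6456 0.0122 0.024 ]
bush 416.7 304.9 57 66 [ 0.5334 -0.1667  0.018 ]
bush 158.2 220.9 69 74 [ 0.373  -0.1166  0.018 ]
bush 318.0 163.5 19 18 [ 0.4687 -0.0816  0.018 ]
bush 604.0 42.0 16 12 [0.6582 0.0183 0.018 ]
bush 567.6 186.6 115 378 [ 0.6315 -0.085   0.018 ]
to (0.4685, -0.082, 0.1) delta cm [ 5.13 -0.07  5.21] yaw 91.71 turn z 0.11 tilt [ 4.e-04 -0.e+00 -1.e+00]
```

```bash
python3 -m handwheel '{"rotation":[[0,0,0.1],[0,0,0],[0,0,0],[0,0,0],[0,0,0]],"delta_pos":[[2.6,0,0],[2.58,-0.05,0],[0,0,2],[0,0,2],[0,0,2]],"gripper":[0.25,0.25,0.25,0.25,0.25]}' >/dev/null
python3 -m handwheel '{"rotation":[[0,0,0],[0,0,0],[0,0,0],[0,0,0],[0,0,0]],"delta_pos":[[0,0,1],[0,0,0],[0,0,0],[0,0,0],[0,0,0]],"gripper":[0.25,0.25,0.25,0.25,0.25]}'
python3 -c "
from h import *
go(.4687,-.0815,.075,91.6)"
```

```text
clock: 10.18
position: [0.4687, -0.0821, 0.083]
orientation: [2.19, 2.25, 0.001]
ft_force: [-0.1, -0.6, 0.2]
width: 0.0643
gripper_force: 0.0
to (0.4687, -0.0815, 0.075) delta cm [0.06 0.   0.8 ] yaw 91.55 turn z -0.05 tilt [ 1.4e-03 -5.0e-04 -1.0e+00]
```

```bash
python3 -m handwheel '{"rotation":[[0,0,0],[0,0,0],[0,0,0],[0,0,0],[0,0,0]],"delta_pos":[[0.05,0,0.7],[0,0,0],[0,0,0],[0,0,0],[0,0,0]],"gripper":[0.25,0.25,0.7,0.7,0.7]}' 40
python3 -m handwheel '{"rotation":[[0,0,0],[0,0,0],[0,0,0],[0,0,0],[0,0,0]],"delta_pos":[[0,0,0],[0,0,0],[0,0,0],[0,0,0],[0,0,0]],"gripper":[0.7,0.7,0.7,0.7,0.7]}'
```

```text
clock: 10.6
position: [0.4679, -0.0815, 0.0755]
orientation: [2.192, 2.251, 0.0]
ft_force: [-1.4, 1.6, 4.0]
width: 0.0406
gripper_force: 40.1
clock: 11.02
position: [0.4678, -0.0815, 0.0755]
orientation: [2.192, 2.251, 0.0]
ft_force: [-2.8, 1.3, 5.5]
width: 0.0406
gripper_force: 40.1
```

```bash
python3 -m handwheel '{"rotation":[[0,0,0],[0,0,0],[0,0,0],[0,0,0],[0,0,0]],"delta_pos":[[0,0,-1],[0,0,-2],[0,0,-2.5],[0.3,2.9,-1],[0.3,2.9,0]],"gripper":[0.7,0.7,0.7,0.7,0.7]}' 
python3 -m handwheel '{"rotation":[[0,0,0],[0,0,0],[0,0,0],[0,0,0],[0,0,0]],"delta_pos":[[0.3,2.9,0],[0.3,2.9,0],[0.3,2.9,0],[0.2,2.9,0],[0,0,0]],"gripper":[0.7,0.7,0.7,0.7,0.7]}' >/dev/null
python3 -m handwheel '{"rotation":[[0,0,0],[0,0,0],[0,0,0],[0,0,0],[0,0,0]],"delta_pos":[[0,0,0],[0,0,0],[0,0,0],[0,0,0],[0,0,0]],"gripper":[0.7,0.7,0.7,0.7,0.7]}'
python3 -c "
from h import *
s=bot.observe()['position'][2]
wlook('w6',s-.0755+.024,s-.0755+.018); go(.6435,-.0596,.0955,91.6)"
```

```text
clock: 11.43
position: [0.527, -0.0743, 0.143]
orientation: [2.191, 2.247, 0.002]
ft_force: [1.4, -0.4, 1.3]
width: 0.0408
gripper_force: 40.5
clock: 12.27
position: [0.6408, -0.06, 0.1405]
orientation: [-2.192, -2.25, 0.0]
ft_force: [-0.5, -0.2, -0.5]
width: 0.0405
gripper_force: 40.6
green 325.2 374.4 24 55 [ 0.6467 -0.139   0.018 ]
green 325.9 246.0 63 33 [ 0.6441 -0.0518  0.018 ]
blue 319.5 310.5 113 107 [ 0.6407 -0.0532  0.089 ]
blue 324.3 128.8 110 110 [0.6405 0.0115 0.089 ]
blue 322.5 23.0 46 121 [0.639  0.0468 0.089 ]
bush 628.7 457.0 15 62 [ 0.8939 -0.2074  0.083 ]
bush 192.9 411.7 16 47 [ 0.5813 -0.1168  0.083 ]
bush 152.8 385.3 7 21 [ 0.563  -0.1027  0.083 ]
bush 319.9 368.8 55 124 [ 0.6417 -0.0849  0.083 ]
bush 319.5 318.5 25 27 [ 0.6409 -0.0601  0.083 ]
bush 10.0 306.5 53 20 [ 0.4798 -0.0698  0.083 ]
bush 324.5 145.0 290 171 [0.6408 0.0059 0.083 ]
to (0.6435, -0.0596, 0.0955) delta cm [0.03 0.26 4.5 ] yaw 91.51 turn z -0.09 tilt [-0.  0. -1.]
```

```bash
python3 -m handwheel '{"rotation":[[0,0,0],[0,0,0],[0,0,0],[0,0,0],[0,0,0]],"delta_pos":[[0.05,0.28,1],[0,0,2],[0,0,1],[0,0,0.3],[0,0,0]],"gripper":[0.7,0.7,0.7,0.7,0.7]}' >/dev/null
python3 -m handwheel '{"rotation":[[0,0,0],[0,0,0],[0,0,0]],"delta_pos":[[0,0,0],[0,0,0],[0,0,0]],"gripper":[0.7,0.7,0.7]}'
python3 -c "
from h import *
go(.6437,-.0595,.0935,91.6)"
```

```text
clock: 12.98
position: [0.6446, -0.0594, 0.098]
orientation: [2.191, 2.25, 0.001]
ft_force: [0.7, 0.2, 0.1]
width: 0.0405
gripper_force: 40.6
to (0.6437, -0.0595, 0.0935) delta cm [-0.01 -0.1   0.45] yaw 91.53 turn z -0.07 tilt [ 1.2e-03 -3.0e-04 -1.0e+00]
```

```bash
python3 -m handwheel '{"rotation":[[0,0,0],[0,0,0],[0,0,0],[0,0,0]],"delta_pos":[[0,-0.05,0.3],[0,0,0],[0,0,0.05],[0,0,0]],"gripper":[0.7,0.7,0.7,0.7]}'
python3 -m handwheel '{"rotation":[[0,0,0],[0,0,0],[0,0,0],[0,0,0]],"delta_pos":[[0,0,0.05],[0,0,0],[0,0,0.05],[0,0,0]],"gripper":[0.7,0.7,0.7,0.7]}'
```

```text
clock: 13.32
position: [0.6436, -0.0593, 0.0937]
orientation: [-2.192, -2.251, 0.0]
ft_force: [0.5, 0.3, 0.0]
width: 0.0406
gripper_force: 40.6
clock: 13.65
position: [0.6436, -0.0593, 0.0935]
orientation: [2.191, 2.251, 0.0]
ft_force: [-3.3, 0.8, 9.1]
width: 0.0406
gripper_force: 41.5
```

```bash
python3 -m handwheel '{"rotation":[[0,0,0],[0,0,0],[0,0,0],[0,0,0],[0,0,0]],"delta_pos":[[0,0,-0.05],[0,0,0],[0,0,0],[0,0,-1],[0,0,-2.5]],"gripper":[0.35,0.35,0.35,0.35,0.35]}' 
python3 -m handwheel '{"rotation":[[0,0,0],[0,0,0],[0,0,0],[0,0,0],[0,0,0]],"delta_pos":[[0,0,-3],[2.77,-1.95,0],[2.77,-1.95,0],[2.77,-1.95,0],[2.77,-1.95,0]],"gripper":[0.35,0.35,0.35,0.35,0.35]}' >/dev/null
python3 -m handwheel '{"rotation":[[0,0,0],[0,0,0],[0,0,0],[0,0,0],[0,0,0]],"delta_pos":[[2.77,-1.95,0],[2.77,-1.95,0],[2.77,-1.95,0],[2.77,-1.95,0],[2.77,-1.95,0]],"gripper":[0.35,0.35,0.35,0.35,0.35]}' >/dev/null
python3 -m handwheel '{"rotation":[[0,0,0],[0,0,0],[0,0,0],[0,0,0],[0,0,0]],"delta_pos":[[0,0,0],[0,0,0],[0,0,0],[0,0,0],[0,0,0]],"gripper":[0.35,0.35,0.35,0.35,0.35]}'
python3 -c "
from h import *
wlook('w7',.024,.018); go(.461,.2345,.1,91.6)"
```

```text
clock: 14.07
position: [0.6416, -0.0589, 0.1258]
orientation: [-2.188, -2.247, 0.005]
ft_force: [-0.9, -0.0, -0.5]
width: 0.0557
gripper_force: 0.0
clock: 15.32
position: [0.4624, 0.1845, 0.1584]
orientation: [2.193, 2.249, 0.001]
ft_force: [-0.1, 0.1, 0.6]
width: 0.0555
gripper_force: 0.0
blue 496.9 452.0 37 11 [ 0.6296 -0.0082  0.024 ]
blue 557.8 357.9 59 24 [0.6544 0.0975 0.024 ]
blue 319.0 163.5 57 58 [0.4609 0.2362 0.024 ]
bush 475.5 438.0 40 16 [0.6038 0.0105 0.018 ]
bush 558.7 329.5 51 44 [0.6504 0.1209 0.018 ]
bush 319.5 163.0 18 19 [0.4612 0.2359 0.018 ]
bush 360.8 4.3 5 79 [0.482  0.3294 0.018 ]
to (0.461, 0.2345, 0.1) delta cm [ 5.   -0.    5.83] yaw 91.44 turn z -0.16 tilt [ 3.e-04 -0.e+00 -1.e+00]
```

View pics/w7.png

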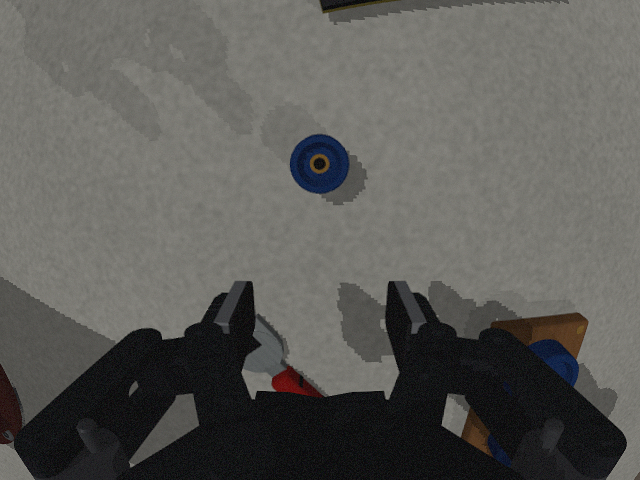

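The 33 mm die (bush at (319.5,163)) is at (0.461,0.236). Descend and grip.

```bash
python3 -m handwheel '{"rotation":[[0,0,-0.1],[0,0,0],[0,0,0],[0,0,0],[0,0,0]],"delta_pos":[[2.6,0,0],[2.54,0,0],[0,0,2],[0,0,2],[0,0,2]],"gripper":[0.35,0.35,0.35,0.35,0.35]}' >/dev/null
python3 -m handwheel '{"rotation":[[0,0,0],[0,0,0],[0,0,0],[0,0,0],[0,0,0]],"delta_pos":[[0,0,1.2],[0,0,0],[0,0,0],[0,0,0],[0,0,0]],"gripper":[0.35,0.35,0.35,0.35,0.35]}'
python3 -c "
from h import *
go(.4611,.2359,.0765,91.6)"
```

```text
clock: 16.2
position: [0.461, 0.2366, 0.0872]
orientation: [2.19, 2.252, 0.002]
ft_force: [0.6, -0.7, 0.0]
width: 0.0556
gripper_force: 0.0
to (0.4611, 0.2359, 0.0765) delta cm [-0.08  0.01  1.07] yaw 91.6 turn z 0.0 tilt [ 1.6e-03  5.0e-04 -1.0e+00]
```

```bash
python3 -m handwheel '{"rotation":[[0,0,0],[0,0,0],[0,0,0],[0,0,0],[0,0,0]],"delta_pos":[[0,0,0.9],[-0.05,0,0],[0,0,0],[0,0,0],[0,0,0]],"gripper":[0.35,0.35,0.8,0.8,0.8]}' 40
python3 -m handwheel '{"rotation":[[0,0,0],[0,0,0],[0,0,0],[0,0,0]],"delta_pos":[[0,0,0],[0,0,0],[0,0,0],[0,0,0]],"gripper":[0.8,0.8,0.8,0.8]}'
python3 -c "
from h import *
go(.645,-.1316,.145,91.6)"
```

```text
clock: 16.62
position: [0.4602, 0.2361, 0.0775]
orientation: [2.189, 2.253, 0.0]
ft_force: [-0.7, -0.9, 0.9]
width: 0.0316
gripper_force: 39.6
clock: 16.95
position: [0.4602, 0.2361, 0.0774]
orientation: [2.189, 2.253, 0.0]
ft_force: [-1.5, -1.1, 5.3]
width: 0.0316
gripper_force: 39.9
to (0.645, -0.1316, 0.145) delta cm [-37.28  17.43  -6.75] yaw 91.63 turn z 0.03 tilt [ 2.e-04 -0.e+00 -1.e+00]
```

```bash
python3 -m handwheel '{"rotation":[[0,0,0],[0,0,0],[0,0,0],[0,0,0],[0,0,0]],"delta_pos":[[0,0,-1],[0,0,-2.5],[0,0,-3],[-3.39,1.58,-0.5],[-3.39,1.58,0]],"gripper":[0.8,0.8,0.8,0.8,0.8]}'  >/dev/null
python3 -m handwheel '{"rotation":[[0,0,0],[0,0,0],[0,0,0],[0,0,0],[0,0,0]],"delta_pos":[[-3.39,1.58,0],[-3.39,1.58,0],[-3.39,1.58,0],[-3.39,1.58,0],[-3.39,1.58,0]],"gripper":[0.8,0.8,0.8,0.8,0.8]}' >/dev/null
python3 -m handwheel '{"rotation":[[0,0,0],[0,0,0],[0,0,0],[0,0,0],[0,0,0]],"delta_pos":[[-3.39,1.58,0],[-3.39,1.58,0],[-3.39,1.58,0],[-3.38,1.63,0],[0,0,0]],"gripper":[0.8,0.8,0.8,0.8,0.8]}' >/dev/null
python3 -m handwheel '{"rotation":[[0,0,0],[0,0,0],[0,0,0],[0,0,0],[0,0,0]],"delta_pos":[[0,0,0],[0,0,0],[0,0,0],[0,0,0],[0,0,0]],"gripper":[0.8,0.8,0.8,0.8,0.8]}'
python3 -c "
from h import *
s=bot.observe()['position'][2]
wlook('w8',s-.0774+.024,s-.0774+.018); go(.645,-.1316,.0954,91.6)
p=np.load('w8.npy',allow_pickle=True).item(); np.set_printoptions(precision=4)"
```

```text
clock: 18.62
position: [0.6448, -0.1305, 0.1475]
orientation: [-2.188, -2.254, 0.0]
ft_force: [-0.6, 0.6, -0.4]
width: 0.0314
gripper_force: 39.8
green 296.8 361.9 8 20 [ 0.6323 -0.2051  0.018 ]
green 342.5 362.9 23 10 [ 0.6622 -0.2051  0.018 ]
green 320.5 250.0 42 61 [ 0.6453 -0.127   0.018 ]
blue 320.0 330.0 134 82 [ 0.6451 -0.1333  0.0941]
blue 322.0 128.5 85 88 [ 0.6435 -0.0589  0.0941]
blue 320.0 22.5 45 102 [ 0.6418 -0.0229  0.0941]
bush 628.4 455.9 17 65 [ 0.9005 -0.2783  0.0881]
bush 318.5 379.0 12 17 [ 0.6454 -0.1625  0.0881]
bush 358.2 370.9 36 63 [ 0.6624 -0.1577  0.0881]
bush 281.3 369.9 62 35 [ 0.6293 -0.1582  0.0881]
bush 319.5 317.0 24 27 [ 0.6449 -0.1309  0.0881]
bush 155.9 305.2 59 68 [ 0.5763 -0.13    0.0881]
bush 2.0 222.0 4 32 [ 0.4909 -0.0957  0.0881]
bush 321.5 146.5 293 165 [ 0.6436 -0.0652  0.0881]
to (0.645, -0.1316, 0.0954) delta cm [-0.1   0.01  5.21] yaw 91.7 turn z 0.1 tilt [ 0.  0. -1.]
```

View pics/w8.png

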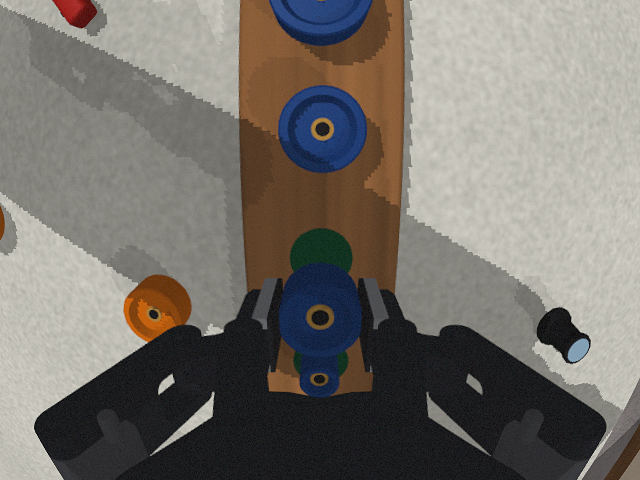

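The held 33 mm die (bush (319.5,317)) is over pad_right, and the 42 mm die sits well at (322,129). Lower.

```bash
python3 -m handwheel '{"rotation":[[0,0,0],[0,0,0],[0,0,0],[0,0,0],[0,0,0]],"delta_pos":[[-0.1,0.05,1],[0,0,2],[0,0,1.4],[0,0,0.4],[0,0,0]],"gripper":[0.8,0.8,0.8,0.8,0.8]}' >/dev/null
python3 -m handwheel '{"rotation":[[0,0,0],[0,0,0],[0,0,0],[0,0,0]],"delta_pos":[[0,0,0],[0,0,0],[0,0,0],[0,0,0]],"gripper":[0.8,0.8,0.8,0.8]}'
python3 -c "
from h import *
go(.6453,-.1316,.0954,91.6)"
```

```text
clock: 19.42
position: [0.646, -0.1327, 0.1]
orientation: [2.189, 2.252, 0.001]
ft_force: [-1.0, -1.0, -0.6]
width: 0.0316
gripper_force: 39.8
to (0.6453, -0.1316, 0.0954) delta cm [ 0.11 -0.06  0.46] yaw 91.63 turn z 0.03 tilt [ 1.2e-03 -4.0e-04 -1.0e+00]
```

```bash
python3 -m handwheel '{"rotation":[[0,0,0],[0,0,0],[0,0,0],[0,0,0]],"delta_pos":[[0.07,-0.02,0.3],[0,0,0],[0,0,0.05],[0,0,0]],"gripper":[0.8,0.8,0.8,0.8]}'
python3 -m handwheel '{"rotation":[[0,0,0],[0,0,0],[0,0,0],[0,0,0]],"delta_pos":[[0,0,0.05],[0,0,0],[0,0,0.05],[0,0,0]],"gripper":[0.8,0.8,0.8,0.8]}'
```

```text
clock: 19.75
position: [0.6452, -0.1318, 0.0956]
orientation: [-2.189, -2.253, 0.0]
ft_force: [-0.2, -0.3, -0.2]
width: 0.0316
gripper_force: 39.8
clock: 20.08
position: [0.6453, -0.1318, 0.0954]
orientation: [2.189, 2.253, 0.0]
ft_force: [-2.2, 0.4, 7.3]
width: 0.0318
gripper_force: 40.4
```

```bash
python3 -m handwheel '{"rotation":[[0,0,0],[0,0,0],[0,0,0],[0,0,0],[0,0,0]],"delta_pos":[[0,0,-0.05],[0,0,0],[0,0,0],[0,0,-1],[0,0,-2.5]],"gripper":[0.4,0.4,0.4,0.4,0.4]}' 
python3 -m handwheel '{"rotation":[[0,0,0],[0,0,0],[0,0,0],[0,0,0],[0,0,0]],"delta_pos":[[0,0,-3],[0,0,-3.5],[2.5,-2.3,0],[2.5,-2.3,0],[2.5,-2.3,0]],"gripper":[0.4,0.4,0.4,0.4,0.4]}' >/dev/null
python3 -m handwheel '{"rotation":[[0,0,0],[0,0,0],[0,0,0],[0,0,0],[0,0,0]],"delta_pos":[[2.5,-2.3,0],[2.5,-2.3,0],[2.5,-2.3,0],[2.5,-2.3,0],[2.5,-2.3,0]],"gripper":[0.4,0.4,0.4,0.4,0.4]}' >/dev/null
for i in 1 2 3 4 5 6; do python3 -m handwheel '{"rotation":[[0,0,-7],[0,0,-7],[0,0,-7],[0,0,-7],[0,0,-7]],"delta_pos":[[0,0,0],[0,0,0],[0,0,0],[0,0,0],[0,0,0]],"gripper":[0.4,0.4,0.4,0.4,0.4]}' >/dev/null; done
python3 -m handwheel '{"rotation":[[0,0,-6.4],[0,0,0],[0,0,0],[0,0,0],[0,0,0]],"delta_pos":[[0,0,0],[0,0,0],[0,0,0],[0,0,0],[0,0,0]],"gripper":[0.4,0.4,0.4,0.4,0.4]}'
python3 - <<'E'
from h import *
wlook('w9',.042,.036); go(.462,.05,.15,-52); print(bot.observe()["q"])
im=bot.grab_frame("top"); cv2.imwrite("pics/top2.png",im[:,:,::-1])
E
```

```text
clock: 20.5
position: [0.6433, -0.1313, 0.1277]
orientation: [-2.186, -2.249, 0.004]
ft_force: [-0.6, 0.5, -0.2]
width: 0.0511
gripper_force: 0.0
clock: 24.25
position: [0.4557, 0.0628, 0.1954]
orientation: [-2.822, 1.38, -0.0]
ft_force: [-0.3, -0.4, -0.1]
width: 0.0512
gripper_force: 0.0
blue 99.5 102.5 85 81 [0.6303 0.0797 0.042 ]
blue 151.5 25.0 50 77 [0.6279 0.0179 0.042 ]
bush 45.7 388.0 34 20 [0.5777 0.367  0.036 ]
bush 52.8 360.8 64 4 [0.5797 0.3181 0.036 ]
bush 55.4 117.6 32 12 [0.6637 0.1118 0.036 ]
bush 93.0 102.5 15 12 [0.6388 0.0845 0.036 ]
bush 553.0 114.5 55 56 [ 0.3825 -0.1053  0.036 ]
bush 147.0 10.0 14 14 [0.6416 0.0115 0.036 ]
bush 138.3 63.2 110 211 [0.6229 0.0439 0.036 ]
to (0.462, 0.05, 0.15) delta cm [1.4  0.29 4.53] yaw -52.09 turn z -0.09 tilt [ 1.e-04 -0.e+00 -1.e+00]
[-2.21354906e-02  2.66756758e-01 -4.97358263e-01  8.06575923e-01
 -2.45381443e-06 -2.25464199e+00]
```

View pics/w9.png

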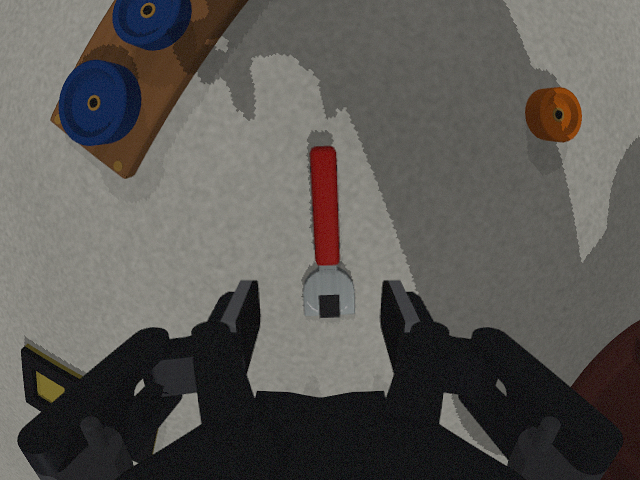

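The wrist view shows the spanner with its red grip from (322,147) to (327,265) and head tip near (329,318), nearly parallel to the fingers. I'll fit it precisely.

Run:
```python
from h import *
p=np.load("w9.npy",allow_pickle=True).item(); rgb=cv2.imread("pics/w9.png")[:,:,::-1].copy()
for c in blobs(rgb,(0,150,60),(6,255,255),500):
    m=cv2.boundingRect(c)
    if m[0]<250 or m[0]>400: continue
    g=np.array([ray("wrist",q[0],.016,p)[:2] for q in c],np.float32)
    (cx,cy),(w,h),a=cv2.minAreaRect(g*1000); print(m,"centre",cx,cy,w,h,a)
    e=[ray("wrist",q,.016,p)[:2] for q in((322,148),(327,263))]; d=e[1]-e[0]; print("axis",np.degrees(np.arctan2(d[1],d[0])),np.hypot(*d),(e[0]+e[1])/2)
    v=cv2.fitLine(g,cv2.DIST_L2,0,.001,.001).ravel(); print("line",np.degrees(np.arctan2(v[1],v[0])),v)
print("head tip",ray("wrist",(329,318),.006,p))
go(.4785,.0305,.1,-52)
im=cv2.imread("pics/top2.png"); cv2.imwrite("pics/top2c.png",cv2.resize(im[150:300,100:460],None,fx=2.2,fy=2.2,interpolation=cv2.INTER_CUBIC))
```

```text
(310, 146, 29, 119) centre 462.8076171875 50.150569915771484 17.075143814086914 83.77792358398438 40.429447174072266
axis 130.52397282265105 0.08149469271297255 [0.46281735 0.05034952]
line -49.46577 [ 0.64990216 -0.7600179   0.46331432  0.04953614]
head tip [0.40337445 0.1201769  0.006     ]
to (0.4785, 0.0305, 0.1) delta cm [3.95 0.19 9.53] yaw -52.06 turn z -0.06 tilt [-0. -0. -1.]
```

View pics/top2c.png

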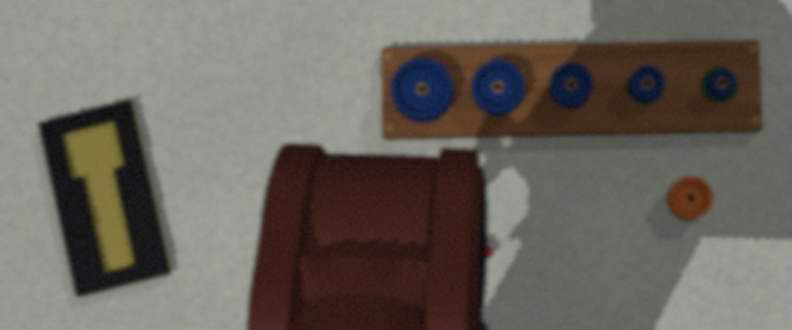

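The row steps 60-51-42-33-24 from left to right in the top view. Now the spanner: grip centre (0.4628,0.0503), axis at 130.5°. I'll descend with TCP to 0.084 so the fingertips stay clear of the foam later.

```bash
python3 -m handwheel '{"rotation":[[0,0,-2.5],[0,0,0],[0,0,0],[0,0,0],[0,0,0]],"delta_pos":[[0,0,0],[1.41,0.27,0],[0,0,3],[0,0,3],[0,0,2]],"gripper":[0.4,0.4,0.4,0.4,0.4]}' >/dev/null
python3 -m handwheel '{"rotation":[[0,0,0],[0,0,0],[0,0,0],[0,0,0],[0,0,0]],"delta_pos":[[0,0,1.5],[0,0,0.7],[0,0,0],[0,0,0],[0,0,0]],"gripper":[0.5,0.5,0.5,0.5,0.5]}'
python3 -c "
from h import *
go(.4628,.0503,.084,-49.5)"
```

```text
clock: 25.18
position: [0.4635, 0.0503, 0.0941]
orientation: [-2.853, 1.315, -0.002]
ft_force: [0.1, 0.3, -0.2]
width: 0.043
gripper_force: 0.0
to (0.4628, 0.0503, 0.084) delta cm [-0.04  0.06  1.01] yaw -49.48 turn z 0.02 tilt [ 1.5e-03 -1.0e-04 -1.0e+00]
```

```bash
python3 -m handwheel '{"rotation":[[0,0,0],[0,0,0],[0,0,0],[0,0,0],[0,0,0]],"delta_pos":[[0,0.03,0.9],[0,0,0],[0,0,0],[0,0,0],[0,0,0]],"gripper":[0.5,0.5,0.5,1,1]}' 60
python3 -m handwheel '{"rotation":[[0,0,0],[0,0,0],[0,0,0],[0,0,0],[0,0,0]],"delta_pos":[[0,0,0],[0,0,0],[0,0,0],[0,0,0],[0,0,0]],"gripper":[1,1,1,1,1]}'
```

```text
clock: 25.6
position: [0.4626, 0.0501, 0.0844]
orientation: [2.853, -1.314, 0.0]
ft_force: [-4.0, -3.5, 4.6]
width: 0.0197
gripper_force: 2.5
clock: 26.02
position: [0.4627, 0.0502, 0.0847]
orientation: [-2.853, 1.314, -0.001]
ft_force: [-2.2, -0.8, 5.4]
width: 0.0156
gripper_force: 58.6
```

Spanner gripped (15.6 mm at the pads). Lift, move beside the tray and turn +119° about tool z, so the last joint stays in range.

```bash
python3 -m handwheel '{"rotation":[[0,0,0],[0,0,0],[0,0,0],[0,0,0],[0,0,0]],"delta_pos":[[0,0,-1],[0,0,-2.5],[0,0,-3.5],[0,0,-3.5],[-0.76,-3.2,0]],"gripper":[1,1,1,1,1]}' 
python3 -m handwheel '{"rotation":[[0,0,0],[0,0,0],[0,0,0],[0,0,0],[0,0,0]],"delta_pos":[[-0.76,-3.2,0],[-0.76,-3.2,0],[-0.76,-3.2,0],[-0.76,-3.2,0],[-0.76,-3.2,0]],"gripper":[1,1,1,1,1]}' >/dev/null
python3 -m handwheel '{"rotation":[[0,0,0],[0,0,0],[0,0,0],[0,0,7],[0,0,7]],"delta_pos":[[-0.76,-3.2,0],[-0.76,-3.2,0],[-0.76,-3.2,0],[0,0,0],[0,0,0]],"gripper":[1,1,1,1,1]}' >/dev/null
for i in 1 2 3; do python3 -m handwheel '{"rotation":[[0,0,7],[0,0,7],[0,0,7],[0,0,7],[0,0,7]],"delta_pos":[[0,0,0],[0,0,0],[0,0,0],[0,0,0],[0,0,0]],"gripper":[1,1,1,1,1]}' >/dev/null; done
python3 -m handwheel '{"rotation":[[0,0,0],[0,0,0],[0,0,0],[0,0,0],[0,0,0]],"delta_pos":[[0,0,0],[0,0,0],[0,0,0],[0,0,0],[0,0,0]],"gripper":[1,1,1,1,1]}'
python3 - <<'E'
from h import *
p=bot.camera_params("wrist"); im=bot.grab_frame("wrist"); np.save("w10.npy",p); cv2.imwrite("pics/w10.png",im[:,:,::-1])
go(.513,.389,.15,-169); print(bot.observe()["q"])
E
```

```text
clock: 26.43
position: [0.4825, 0.0745, 0.195]
orientation: [-2.851, 1.318, -0.009]
ft_force: [4.1, -0.1, -1.4]
width: 0.0158
gripper_force: 59.2
clock: 28.93
position: [0.637, 0.2893, 0.1892]
orientation: [0.318, -3.125, 0.0]
ft_force: [-0.3, -0.1, -1.3]
width: 0.0157
gripper_force: 59.4
to (0.513, 0.389, 0.15) delta cm [10.14 12.26  3.92] yaw -168.39 turn z 0.61 tilt [-1.e-04 -0.e+00 -1.e+00]
[3.21913436e-01 6.97679916e-01 2.07818309e-01 1.08100719e+00
 1.97066764e-06 1.19291603e-01]
```

View pics/w10.png

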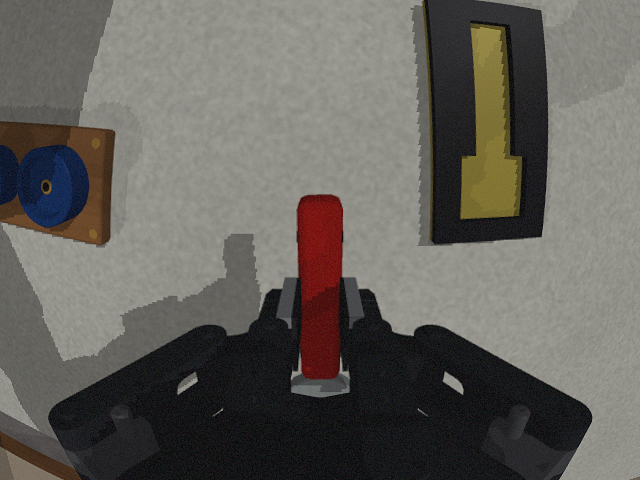

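The wrist view shows the tray recess: yellow with its wide end nearest, around (490,188), and its narrow part running up to (490,25). The spanner grip points the right way with its head under the gripper. Enlarging the tray.

Run:
```python
import cv2
im=cv2.imread("pics/w10.png"); cv2.imwrite("pics/w10c.png",cv2.resize(im[0:250,410:560],None,fx=2.4*1,fy=2.4,interpolation=cv2.INTER_CUBIC))
```

```text
(no output)
```

View pics/w10c.png

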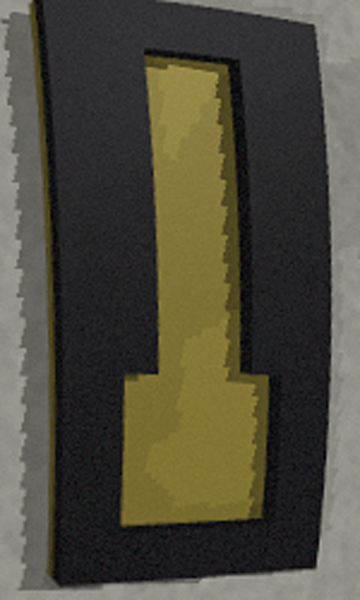

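Run:
```python
from h import *
from scipy.optimize import least_squares
p=np.load("w10.npy",allow_pickle=True).item()
F=[((147,60),14,1,-16),((153,220),14,1,-16),((160,368),14,1,-16),((235,100),6,1,16),((238,220),6,1,16),((241,365),6,1,16),
((124,385),14,1,-27),((121,515),14,1,-27),((269,385),6,1,27),((264,510),6,1,27),((135,525.5),14,0,94),((250,519),14,0,94),((190,59),6,0,-50),
((57,584),14,1,-46),((49,400),14,1,-46),((316,568),14,1,46),((330,300),14,1,46),((318,25),14,1,46),((100,581),14,0,110),((290,570),14,0,110)]
P=np.array([ray("wrist",(410+(u+.5)/2.4-.5,(v+.5)/2.4-.5),z/1000,p)[:2]*1000 for (u,v),z,_,_ in F])
def f(s):
    c,n=np.cos(s[2]),np.sin(s[2]); d=P-s[:2]; L=np.c_[d@[c,n],d@[-n,c]]
    return [L[i,a]-v for i,(_,_,a,v) in enumerate(F)]
r=least_squares(f,[513,389,.19],loss="soft_l1"); print(r.x[:2],np.degrees(r.x[2])); print(np.round(f(r.x),1))
# spanner in hand
z=bot.observe()["position"][2]-.0847
rgb=cv2.imread("pics/w10.png")[:,:,::-1]
print("grip",[ray("wrist",q,z+.018,p) for q in((320.5,198),(321,378))],bot.observe()["position"])
```

```text
[511.35362536 389.69804972] 14.524782248431249
[-0.1 -1.2  0.5  0.9 -0.4  0.5 -0.   0.2  0.2  1.  -0.6 -1.1  0.8 -0.4
 -4.1  0.3 -0.8  0.3  0.2  0.5]
grip [array([0.59397198, 0.28231663, 0.12248919]), array([0.67529827, 0.29942238, 0.12248919])] [0.63698994 0.28929331 0.18918919]
```

Tray seat found at (0.5114, 0.3897), recess axis 14.5°. Move above it.

```bash
python3 -m handwheel '{"rotation":[[0,0,-2.9],[0,0,0],[0,0,0],[0,0,0],[0,0,0]],"delta_pos":[[0,0,0],[1.93,2.57,0],[1.93,2.57,0],[1.93,2.57,0],[1.93,2.57,0]],"gripper":[1,1,1,1,1]}' >/dev/null
python3 -m handwheel '{"rotation":[[0,0,0],[0,0,0],[0,0,0],[0,0,0],[0,0,0]],"delta_pos":[[1.93,2.57,0],[0,0,2.5],[0,0,2.5],[0,0,1.5],[0,0,0]],"gripper":[1,1,1,1,1]}' >/dev/null
python3 -m handwheel '{"rotation":[[0,0,0],[0,0,0],[0,0,0],[0,0,0],[0,0,0]],"delta_pos":[[0,0,0],[0,0,0],[0,0,0],[0,0,0],[0,0,0]],"gripper":[1,1,1,1,1]}'
python3 - <<'E'
from h import *
go(.5114,.3897,.108,-165.5)
p=bot.camera_params("wrist"); im=bot.grab_frame("wrist"); np.save("w11.npy",p); cv2.imwrite("pics/w11.png",im[:,:,::-1])
E
```

```text
clock: 30.23
position: [0.5121, 0.3899, 0.1252]
orientation: [-0.394, 3.115, 0.001]
ft_force: [-0.8, -0.1, -1.7]
width: 0.0157
gripper_force: 59.3
to (0.5114, 0.3897, 0.108) delta cm [ 0.07 -0.    1.72] yaw -165.58 turn z -0.08 tilt [ 1.3e-03  8.0e-04 -1.0e+00]
```

View pics/w11.png

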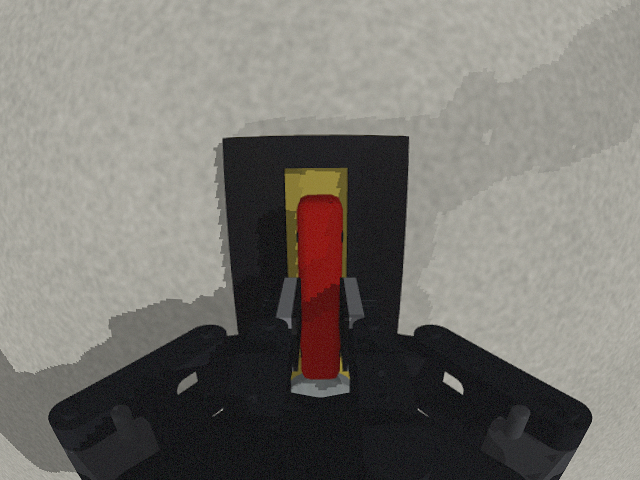

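The spanner lines up over the recess: grip columns 298–342 inside recess columns 285–348, off by about 1 mm and 1°. Correct slightly and lower in steps, watching force.

```bash
python3 -m handwheel '{"rotation":[[0,0,-0.8],[0,0,0],[0,0,0],[0,0,0],[0,0,0]],"delta_pos":[[0.05,-0.06,0],[0,0,1],[0,0,0.8],[0,0,0],[0,0,0]],"gripper":[1,1,1,1,1]}'
python3 -m handwheel '{"rotation":[[0,0,0],[0,0,0],[0,0,0],[0,0,0],[0,0,0]],"delta_pos":[[0,0,0.5],[0,0,0.3],[0,0,0],[0,0,0],[0,0,0]],"gripper":[1,1,1,1,1]}'
python3 -c "
from h import *
go(.5114,.3897,.0907,-165.5)"
```

```text
clock: 30.7
position: [0.5105, 0.3886, 0.105]
orientation: [0.416, -3.112, 0.001]
ft_force: [0.5, 0.2, -0.7]
width: 0.0158
gripper_force: 59.3
clock: 31.12
position: [0.5113, 0.389, 0.0983]
orientation: [-0.416, 3.114, 0.0]
ft_force: [1.2, -0.7, -1.4]
width: 0.0157
gripper_force: 59.3
to (0.5114, 0.3897, 0.0907) delta cm [-0.03  0.06  0.76] yaw -164.77 turn z 0.73 tilt [ 1.e-04  1.e-04 -1.e+00]
```

```bash
python3 -m handwheel '{"rotation":[[0,0,0],[0,0,0],[0,0,0],[0,0,0],[0,0,0]],"delta_pos":[[0,0,0.3],[0,0,0.3],[0,0,0],[0,0,0],[0,0,0]],"gripper":[1,1,1,1,1]}'
python3 -m handwheel '{"rotation":[[0,0,0],[0,0,0],[0,0,0]],"delta_pos":[[0,0,0.1],[0,0,0],[0,0,0]],"gripper":[1,1,1]}'
python3 -m handwheel '{"rotation":[[0,0,0],[0,0,0],[0,0,0]],"delta_pos":[[0,0,0.05],[0,0,0],[0,0,0]],"gripper":[1,1,1]}'
```

```text
clock: 31.53
position: [0.5112, 0.389, 0.0922]
orientation: [0.416, -3.114, 0.0]
ft_force: [0.7, -0.0, -2.0]
width: 0.0156
gripper_force: 59.3
clock: 31.78
position: [0.5112, 0.389, 0.0912]
orientation: [-0.416, 3.114, 0.0]
ft_force: [0.2, -0.1, -1.1]
width: 0.0156
gripper_force: 59.3
clock: 32.03
position: [0.5113, 0.3891, 0.0908]
orientation: [-0.416, 3.114, 0.0]
ft_force: [-0.4, -0.2, -1.5]
width: 0.0157
gripper_force: 59.4
```

```bash
python3 -m handwheel '{"rotation":[[0,0,0],[0,0,0],[0,0,0]],"delta_pos":[[0,0,0.05],[0,0,0],[0,0,0]],"gripper":[1,1,1]}'
python3 -m handwheel '{"rotation":[[0,0,0],[0,0,0],[0,0,0]],"delta_pos":[[0,0,0.05],[0,0,0],[0,0,0]],"gripper":[1,1,1]}'
```

```text
clock: 32.28
position: [0.5113, 0.389, 0.0907]
orientation: [-0.416, 3.114, 0.0]
ft_force: [-1.8, -1.1, 5.6]
width: 0.0156
gripper_force: 60.1
clock: 32.53
position: [0.5113, 0.389, 0.0907]
orientation: [-0.416, 3.113, 0.0]
ft_force: [-3.1, -3.3, 10.2]
width: 0.0161
gripper_force: 60.8
```

Contact at exactly the seated height (0.0907). Release, rise and inspect.

```bash
python3 -m handwheel '{"rotation":[[0,0,0],[0,0,0],[0,0,0],[0,0,0],[0,0,0]],"delta_pos":[[0,0,-0.08],[0,0,0],[0,0,0],[0,0,0],[0,0,-1]],"gripper":[0.6,0.6,0.6,0.6,0.6]}' 
python3 -m handwheel '{"rotation":[[0,0,0],[0,0,0],[0,0,0],[0,0,0],[0,0,0]],"delta_pos":[[0,0,-2],[0,0,-3],[0,0,-3],[-2,-3,0],[-2,-3,0]],"gripper":[0.4,0.4,0.4,0.4,0.4]}' >/dev/null
python3 -m handwheel '{"rotation":[[0,0,0],[0,0,0],[0,0,0],[0,0,0],[0,0,0]],"delta_pos":[[-2,-3,0],[-2,-3,0],[0,0,0],[0,0,0],[0,0,0]],"gripper":[0,0,0,0,0]}'
python3 - <<'E'
from h import *
w=bot.grab_frame("wrist");s=bot.grab_frame("side"); t=bot.grab_frame("top")
a=cv2.resize(w,(400,300)); b=cv2.resize(s[350:470,110:290],(400,267),interpolation=cv2.INTER_CUBIC)
c=cv2.resize(s[160:300,220:370],(400,373),interpolation=cv2.INTER_CUBIC)[:300]; d=cv2.resize(t[160:290,110:460],(400,149),interpolation=cv2.INTER_CUBIC)
o=np.zeros((600,800,3),np.uint8); o[:300,:400]=a;o[:267,400:]=b;o[300:,:400]=c;o[300:449,400:]=d
cv2.imwrite("pics/final.png",o[:,:,::-1])
E
```

```text
clock: 32.95
position: [0.5102, 0.3884, 0.0989]
orientation: [0.416, -3.111, 0.002]
ft_force: [-0.7, -0.7, 0.1]
width: 0.0344
gripper_force: 0.0
clock: 33.78
position: [0.6196, 0.2943, 0.1807]
orientation: [0.415, -3.114, -0.0]
ft_force: [-0.4, -0.4, 0.0]
width: 0.0855
gripper_force: 0.0
```

View pics/final.png

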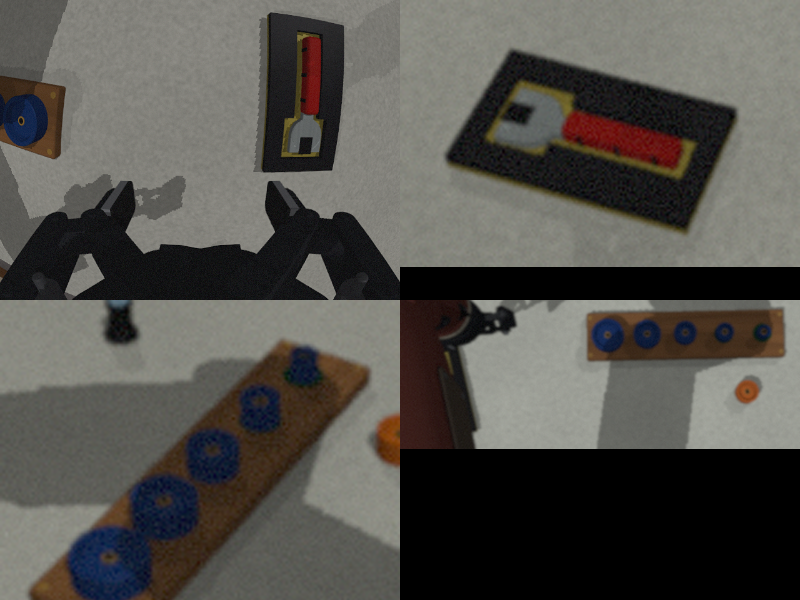

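The spanner lies flat in the recess, head in the wide end (wrist (305,95), side (600,125)). The five dies stand in size order, dished side up, on their pads. The orange parts are untouched. Handing in.

```bash
python3 -c "
from cell import bot
print(bot.hand_in())"
```

```text
the job is handed in; nothing more can be done
None
```

The job is handed in after about 34 s of robot time: the 51, 42 and 33 mm dies stand dished side up on the left, middle and right pads, with the 51 mm die about 1 mm off its pad centre, and the spanner lies flat in its tray with its head in the wide end.

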